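# Refit the slicer's loose plate

## Robot

A 6-joint arm with a two-finger parallel gripper is mounted at the origin on a cart in front of the work surface, level with it; the furniture and walls round the work are solid. World frame = base frame: x ahead of the robot, y to its left, z up, the work surface at z = 0. Lengths are in m, angles in degrees, forces in N, time in s.
With the tool pointing down it reaches from about 0.4 to 0.825 m from the base axis. Payload 7 kg.
Tool frame: the origin (TCP) lies on the centre line of the jaws, within the pads' length; the fingertips stand 11 mm ahead of it and the grasp point (between the pads) lies 8 mm behind it; z points along the fingers, y is the line along which they close (so a half turn about z gives the same grasp; the last joint's range is limited). The gripper opens to 88 mm and grips with 3 to 60 N. Pads are 19 mm wide; open, the fingers measure 130 mm over their backs; the gripper's body (78 mm by 193 mm) begins 47 mm behind the grasp point.
Start: joints at [92.882, 20.546, 0.682, 0, -70.136, -16.507], TCP at [0.159, 0.656, 0.238] pointing down, gripper open.
Joint ranges: [-176.03, 176.03], [-82.01, 121.73], [-58.28, 71.71], [-173.87, 95.51], [-174.79, -0.11], [-173.66, 173.66]. Speed limits (degrees/s): [136.94, 136.94, 172.46, 180, 180, 180].

## Interface

Orientations are given as [roll, pitch, yaw] about the fixed x, y, z axes, in that order (R = Rz(yaw) Ry(pitch) Rx(roll)).
In Python, from plant import r, capture, camera_model, job gives the robot as it stands.
- The arm moves only by the tool drive_tool, never from a script. Its argument "increments" is a list that holds one entry, the list of rows, each a list of 5 numbers: the gripper's target within -1 to 1 (fully open at 1, half-way at 0, shut at -1), then the shift along the tool's x, y, z scaled (see below), then the turn about the tool's z scaled (see below). In form: [[[gripper, tx, ty, tz, roll], ...]]. A call has 1 to 5 rows; each row is the pose to reach, as a shift and turn from the pose commanded when the call began, along the tool's axes at that moment, turning the shorter way round; what a row does not reach only later rows make up. The controller multiplies each number of a shift by 120 mm and each number of a turn by 360 degrees. A row lasts 1/8 s, in which the tool goes at most 62.5 mm and 10.7 degrees, less where a joint would pass 70% of its speed; a pose out of reach is approached as far as the arm can. A call with a number of a shift or a turn outside -1 to 1 is refused whole. A call with a gripper value outside its range is refused whole. The fingers move at their own pace and stop on an object; "squeeze" is the grip in N (left out, the last holds). Time passes only in rows, so rows that repeat a pose let the fingers close. It gives the time, the measured TCP pose, the force, the opening and the grip force at its end, in the units of the state.
- r.get_state(): the state, without advancing time (a new reading comes with each control period).
- capture(name): name is "scene" or "top" or "wrist"; returns the picture (420x560x3 uint8, red, green, blue); there is no depth.
- camera_model(name): a dict with "camera_matrix" (3x3 intrinsics, pixels), "k1" (the pictures are not rectified: a ray, as slopes to the right and down, at radius r is drawn at 1 + k1 r^2 times it, then the intrinsics apply), "rvec" (rotation vector, rad) and "tvec" (3), from world to camera coordinates, as OpenCV has them. Camera axes: x right, y down, z forward; pixel columns grow to the right and rows downward; lengths in m; the calibration is good to about 2 mm. A picture is of the moment at which its call begins: read the wrist's pose just before it. camera_model takes no time and is no camera call; for the wrist camera it gives the pose at the moment of the call.
- job.close_job(): hands the job in; it is judged then, once.
The state is a dict: "time_s": time; "joints": joint angles; "qd": joint speeds; "joint_torque": joint torques, N m; "tcp_pos": TCP position; "eef_rot": TCP orientation; "contact_force": force on the tool from outside, world axes, zero at the start; "moment": the same for the moment, N m; "gripper_width": finger opening in m; "gripper_force": force on a finger pad.
Only numpy, scipy, OpenCV 4.12 (cv2) and the standard library are available. Lean on these libraries where they do the work, as an engineer would, in place of code of your own. Each camera call takes 0.05 s, during which the arm holds its last target. There are 200 camera calls.

## Task

Get the vegetable slicer ready: its loose steel plate lies flat on the chopping board, too thin to pick up there, so slide it out over the board's edge that faces the slicer until a good third of it overhangs while it still lies on the board, then grip it by the overhanging part and lift it off. Lay it flat in the slicer's sloping bed above the blade, run it down until its lower end butts against the blade with no gap, and then swing the catch fully across behind its upper end. Leave the other things on the worktop where they stand.

Things in the scene. Friction and masses are not known exactly. Their poses are not given: they have to be found in the camera images.
- board: brown wood-fibre chopping board lying flat on the worktop, left of the slicer; 279 mm along its x, 419 mm along its y, 9 mm thick; it does not slide. Origin: centre of its underside; its top is at z = 9 mm. x points away from the robot, y to its left. Its edge that faces the slicer is the plain one without the hang hole, at y = -209 mm (it bows by a few mm)
- plate: loose flat rectangular steel plate with fine low ribs along it, 60 mm wide along its x, 150 mm long along its y, 3 mm thick, about 70 to 120 g, both ends alike; it starts flat on the board, its length roughly square to the board's edge that faces the slicer, all of it on the board. Origin: centre of its underside, which is also below its centre of mass; z is up, out of the ribbed face
- plate_right_end (a point): middle of the plate's end nearer the slicer, at the start 20 to 80 mm inside the board's edge; on the underside, 75 mm from the plate's origin along its -y. This is the end to overhang
- plate_left_end (a point): middle of the plate's other end, on the underside, 75 mm from the plate's origin along its +y
- slicer: the stand of the vegetable slicer (mandoline), fixed to the worktop: rubber foot at the low end near the robot, wire leg at the high end. Origin on the worktop, vertically 72 mm below the blade edge. x points level away from the robot (uphill), y to the left, z up
- slicer_bed: the slicer's white sloping frame, rigid on the stand, rising away from the robot at 0.5 rad (28.6 degrees) to level. Origin: middle of the blade's edge, on the bed surface, 72 mm above the worktop. x runs uphill along the bed, y left, z square to the bed. Downhill of x = 0 the blade and run-off table stand 5 mm above the bed: the plate's lower end butts against that step
- rail_mouth (a point): middle of the bed where the two side rails end, 40 mm uphill of the blade, on the bed surface. The rails are 12 mm high above the bed and their inner faces are 66 mm apart; from here they flare outward up to 57 mm from the blade
- bed_home (a point): point on the bed surface where the plate's origin is when home, 75 mm uphill of the blade; the plate's length then lies along the bed's x, its upper end 150 mm from the blade. From 57 to 154 mm uphill of the blade the bed is only a spine 40 mm wide and 10 mm thick, with free room for fingers beside the plate and under its edges
- catch_pivot (a point): the catch's pivot on the bed surface, 160 mm uphill of the blade and 41 mm right of the middle, on the slicer's head: that is 108 mm wide, level with the bed, 154 to 220 mm uphill of the blade; a carrying handle reaches 255 mm
- catch (a joint): flat steel swivel catch, 17 mm wide, 7 mm thick, 50 mm from pivot to knob, turning about the bed's z. 0 rad: shut, along the bed's +y across behind the plate's upper end, 1.5 mm from it; 1.57 rad: open, uphill (+x), clear of the plate's way. Knob at pivot + 50 mm (sin q, cos q) in the bed's x, y. About 0.6 N at the knob turns it; stays where left. Starts at 1.15 to 1.5
- catch_knob (a point): middle of the height of the catch's upright black round knob, 11 mm in diameter, its axis square to the bed; it stands from 7 to 26 mm above the bed surface, this point at 16 mm
- onion_b: onion, about 62 mm, on the board; moves freely if knocked; a bystander, to be left alone. Origin: centre of its underside as it stands
- lime_b: lime, about 50 mm, on the board; moves freely if knocked; a bystander, to be left alone. Origin: centre of its underside as it stands
- tomato_b: red tomato, about 68 mm, on the board; moves freely if knocked; a bystander, to be left alone. Origin: centre of its underside as it stands
- salt: glass salt shaker, 44 mm wide, 90 mm tall, on the worktop behind; a bystander
- mug: blue and white mug, 92 mm tall, right of the slicer; a bystander
- tin: flat tin, 86 mm wide, 40 mm tall, right of the slicer; a bystander
- garlic: garlic bulb, about 60 mm, right of the slicer; a bystander

How it is judged:
By the outcome, as a careful person would: the job done as asked, in the order asked, and still so for the second after the job is handed in, with the robot touching nothing.
It also fails if it takes over 72 s, if anything falls off the work surface, if the arm or the gripper's body presses on something with over 40 N, if the wrist force passes 120 N, or if a joint passes its speed limit or range.

## Working session

There is one attempt and no reset: what is moved stays moved. The work goes in short steps, Python scripts to look and compute and a tool call to move; the robot and the scene stay as the last step left them, time stands still between calls to the robot, and variables do not carry over. Pictures are saved under pics/ and viewed, at most 10 in all, crops included, and the job is handed in when it is done.

Besides the shell and the picture viewer there is one more tool, called as name(argument=value, ...), one argument or row to a line, values as JSON. drive_tool: Moves the arm, as the interface text tells. Its arguments: {"type":"object","properties":{"increments":{"type":"array"},"squeeze":{"type":"number"}},"required":["increments"]}

```bash
mkdir -p pics; ls
python3 - <<'E'
from plant import r,capture,camera_model,job
import cv2,numpy as np
print(r.get_state())
for n in ["scene","top","wrist"]:
    m=camera_model(n); im=capture(n); cv2.imwrite(f"pics/{n}0.png",im[:,:,::-1]); 
    R=cv2.Rodrigues(np.array(m["rvec"]))[0]; print(n,m["camera_matrix"],m["k1"],-R.T@np.array(m["tvec"]).ravel(),R)
E
```

```text
pics
{'time_s': 0.0, 'joints': array([ 9.28794960e+01,  2.05909311e+01,  6.33131487e-01, -2.02243139e-02,
       -7.01371751e+01, -1.65069860e+01]), 'qd': array([-0.03287002, -0.05150709, -0.00396944,  0.00417935,  0.01059489,
        0.07377939]), 'joint_torque': array([ 7.39320203e-04, -5.82710016e+01,  2.93051237e+01,  6.99691191e+00,
        6.98405929e-03, -1.50035248e-04]), 'tcp_pos': array([0.15894853, 0.65551797, 0.23662317]), 'eef_rot': array([ 1.79903537e+02, -8.75943937e-03, -1.36343700e+01]), 'contact_force': array([ 0.54960172, -0.8320512 , -1.09388503]), 'moment': array([ 0.03123629, -0.00106728, -0.03418026]), 'gripper_force': 0.0, 'gripper_width': 0.08791622018911549}
scene [[441.63967519   0.         277.16192139]
 [  0.         441.63967519 217.05473147]
 [  0.           0.           1.        ]] 0.00546929957281008 [-0.32798286 -0.24142708  1.10923546] [[ 0.27682556 -0.96085447 -0.01123785]
 [-0.69487535 -0.19209093 -0.69300023]
 [ 0.66371368  0.19964908 -0.72084977]]
top [[418.46854787   0.         280.85223166]
 [  0.         418.46854787 211.17809226]
 [  0.           0.           1.        ]] -0.09809541240032493 [0.48391078 0.01098964 1.30613511] [[-0.02661265 -0.99936694 -0.02361108]
 [-0.99621739  0.02846849 -0.08210031]
 [ 0.08272051  0.02133686 -0.99634435]]
wrist [[352.49986703   0.         283.53868039]
 [  0.         352.49986703 208.41141988]
 [  0.           0.           1.        ]] -0.07979811160255164 [0.22788202 0.6395431  0.3846348 ] [[-0.23641048 -0.97165139  0.00191354]
 [-0.93746032  0.22860848  0.26250013]
 [-0.25549607  0.06026391 -0.96493006]]
```

View pics/top0.png

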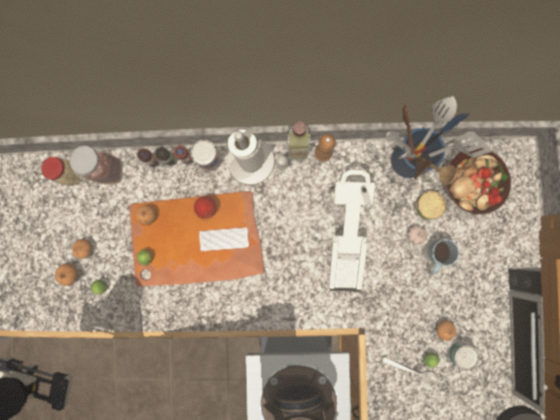

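View pics/scene0.png

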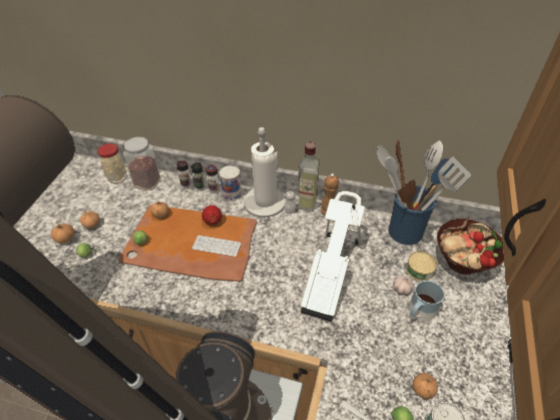

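```bash
cat > h.py <<'E'
from plant import r,capture,camera_model,job
import cv2,numpy as np
def ray(m,px):
    K=np.array(m["camera_matrix"]); k=m["k1"]; R=cv2.Rodrigues(np.array(m["rvec"]))[0]
    c=-R.T@np.array(m["tvec"]).ravel()
    p=cv2.undistortPoints(np.array(px,float).reshape(-1,1,2),K,np.array([k,0,0,0,0.])).reshape(-1,2)
    return c,(np.c_[p,np.ones(len(p))])@R
def onz(m,px,z):
    c,d=ray(m,px); return c+d*((z-c[2])/d[:,2])[:,None]
def proj(m,X):
    return cv2.projectPoints(np.array(X,float).reshape(-1,1,3),np.array(m["rvec"],float),np.array(m["tvec"],float),np.array(m["camera_matrix"]),np.array([m["k1"],0,0,0,0.]))[0].reshape(-1,2)
def plate(name,im,m,z,poly):
    hsv=cv2.cvtColor(im,cv2.COLOR_RGB2HSV); k=((hsv[...,1]<80)&(hsv[...,2]>120)).astype(np.uint8)
    roi=np.zeros_like(k); cv2.fillPoly(roi,[np.int32(poly)],1)
    k=cv2.morphologyEx(k*roi,cv2.MORPH_CLOSE,np.ones((5,5)))
    c=max(cv2.findContours(k,0,2)[0],key=cv2.contourArea)
    w=onz(m,c.reshape(-1,2),z)[:,:2]
    return cv2.minAreaRect((w*1000).astype(np.float32)),cv2.boundingRect(c)
E
python3 - <<'E'
from h import *
m=camera_model("top"); im=cv2.imread("pics/top0.png")[:,:,::-1].copy()
print(plate("top",im,m,.012,[(180,220),(255,220),(255,260),(180,260)]))
print("tomato",onz(m,[(205,207)],.045),"edge",onz(m,[(252,195),(263,270),(131,204),(137,286)],.009))
print("slicer parts",onz(m,[(335,288),(362,288)],.03),onz(m,[(348,238)],.075),onz(m,[(353,205)],.15))
def crop(n,a,b,c,d,s):
    i=cv2.imread(f"pics/{n}0.png")[b:d,a:c]; return cv2.resize(i,None,fx=s,fy=s,interpolation=cv2.INTER_CUBIC)
A=crop("top",310,155,400,300,4); B=crop("scene",290,180,385,325,4)
cv2.imwrite("pics/c1.png",np.hstack([A,B]))
E
```

```text
(((510.266357421875, 219.47377014160156), (62.290748596191406, 151.60595703125), 3.2132620811462402), (199, 227, 50, 24))
tomato [[0.60800927 0.26899817 0.045     ]] edge [[0.64494294 0.12765709 0.009     ]
 [0.41115955 0.0986828  0.009     ]
 [0.62815935 0.51519803 0.009     ]
 [0.3689934  0.49640115 0.009     ]]
slicer parts [[ 0.35241431 -0.11903533  0.03      ]
 [ 0.34994936 -0.20072222  0.03      ]] [[ 0.5015386  -0.15758184  0.075     ]] [[ 0.59136573 -0.16476031  0.15      ]]
```

View pics/c1.png

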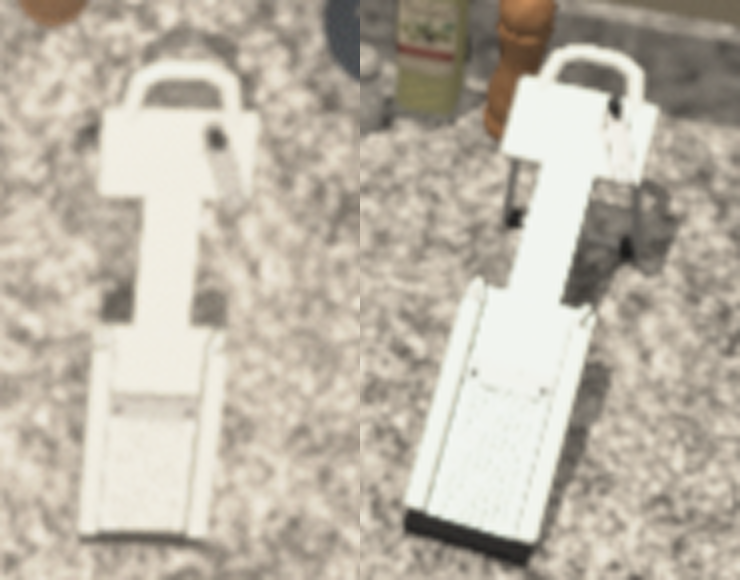

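drive_tool(
  increments=[
    [[-1,0.43,0.25,0,0],[-1,0.86,0.49,0,0]],
  ],
  squeeze=30,
)

```text
time_s: 0.4
tcp_pos: [0.2458, 0.5735, 0.2369]
eef_rot: [179.9, -0.0, -13.5]
contact_force: [0.6, 0.6, -0.4]
gripper_width: 0.0727
gripper_force: 0.0
```

drive_tool(
  increments=[
    [[-1,0.43,0.25,0,0],[-1,0.86,0.49,0,0]],
  ],
)

```text
time_s: 0.65
tcp_pos: [0.3329, 0.4916, 0.2375]
eef_rot: [180.0, 0.0, -13.6]
contact_force: [-0.0, 0.8, 0.1]
gripper_width: 0.0532
gripper_force: 0.0
```

drive_tool(
  increments=[
    [[-1,0.43,0.25,0,0],[-1,0.86,0.49,0,0]],
  ],
)

```text
time_s: 0.9
tcp_pos: [0.4194, 0.41, 0.2376]
eef_rot: [-180.0, 0.0, -13.6]
contact_force: [0.7, 0.6, 0.1]
gripper_width: 0.0334
gripper_force: 0.0
```

drive_tool(
  increments=[
    [[-1,0.43,0.25,0,-0.024],[-1,0.86,0.49,0.4,-0.047],[-1,0.86,0.49,0.8,-0.047],[-1,0.86,0.49,0.8,-0.047]],
  ],
)

```text
time_s: 1.4
tcp_pos: [0.5031, 0.327, 0.1374]
eef_rot: [179.6, 0.4, 3.1]
contact_force: [-0.2, 0.5, -0.7]
gripper_width: 0.0008
gripper_force: 0.0
```

Run:
```python
from h import *
s=r.get_state(); print(s["tcp_pos"],s["eef_rot"])
m=camera_model("wrist"); im=capture("wrist"); cv2.imwrite("pics/w1.png",im[:,:,::-1])
m2=camera_model("top"); i2=capture("top"); cv2.imwrite("pics/t1.png",i2[:,:,::-1])
print(proj(m,[[.506,.294,.012],[.514,.145,.012]]))
```

```text
[0.50312755 0.32697489 0.13741461] [179.64773583   0.3856829    3.12959581]
[[324.22943029 201.76925125]
 [502.53380821 201.72662288]]
```

View pics/w1.png

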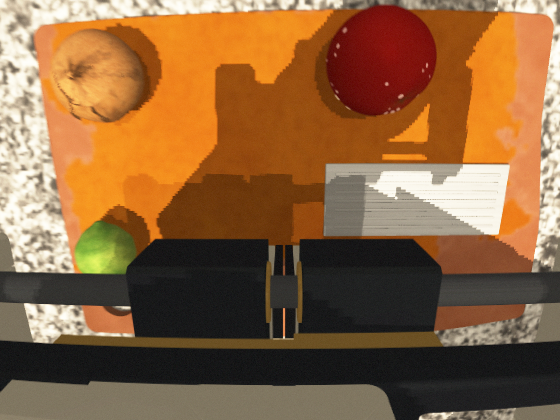

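Run:
```python
from h import *
m=camera_model("wrist")
P=onz(m,[(324.5,165),(508,164.5),(500,235),(323,236)],.012)[:,:2]*1000; print(P.round(1))
d=np.diff(np.r_[P,P[:1]],axis=0); print(np.hypot(*d.T), P.mean(0), (P[0]+P[3])/2,(P[1]+P[2])/2)
im=cv2.imread("pics/w1.png"); hsv=cv2.cvtColor(im,cv2.COLOR_BGR2HSV)
for y in (120,165,200,235,270): 
    s=hsv[y,:,1]>140; c=np.where(s)[0].max(); print(y,c,onz(m,[(c,y)],.009)[0].round(4))
```

```text
[[537.8 300.2]
 [548.1 148.6]
 [487.1 142.2]
 [478.3 296.2]]
[151.86530129  61.30535835 154.29482116  59.70356024] [512.8195069  221.79505921] [508.0373404  298.18457371] [517.60167339 145.40554471]
120 540 [0.586  0.1259 0.009 ]
165 539 [0.5494 0.1184 0.009 ]
200 538 [0.5194 0.1119 0.009 ]
235 536 [0.4878 0.1056 0.009 ]
270 530 [0.4541 0.1025 0.009 ]
```

drive_tool(
  increments=[
    [[-1,0.02,-0.06,0.45,0],[-1,0.02,-0.06,0.8,0],[-1,0.02,-0.06,0.9,0],[-1,0.02,-0.06,0.92,0],[-1,0.02,-0.06,0.92,0]],
  ],
)

```text
time_s: 2.12
tcp_pos: [0.5077, 0.3389, 0.0334]
eef_rot: [-179.9, -0.1, 3.3]
contact_force: [0.5, 0.4, 0.5]
gripper_width: 0.0006
gripper_force: 0.0
```

drive_tool(
  increments=[
    [[-1,0,0,0.01,0],[-1,0,0,0.02,0],[-1,0,0,0.03,0],[-1,0,0,0.04,0],[-1,0,0,0.04,0]],
  ],
)

```text
time_s: 2.75
tcp_pos: [0.5067, 0.3374, 0.0262]
eef_rot: [180.0, 0.0, 3.3]
contact_force: [0.6, -0.6, 0.1]
gripper_width: 0.0003
gripper_force: 0.0
```

drive_tool(
  increments=[
    [[-1,0,0,0.02,0],[-1,0,0,0.035,0],[-1,0,0,0.05,0],[-1,0,0,0.05,0]],
  ],
)

```text
time_s: 3.25
tcp_pos: [0.5067, 0.3375, 0.0203]
eef_rot: [180.0, 0.0, 3.3]
contact_force: [1.5, 0.5, -0.1]
gripper_width: 0.0001
gripper_force: 0.0
```

drive_tool(
  increments=[
    [[-1,0,0,0.006,0],[-1,0,0,0.012,0],[-1,0,0,0.012,0]],
  ],
)

```text
time_s: 3.62
tcp_pos: [0.5068, 0.3375, 0.0201]
eef_rot: [-180.0, -0.0, 3.3]
contact_force: [-3.3, -3.0, 11.3]
gripper_width: 0.0004
gripper_force: 5.5
```

drive_tool(
  increments=[
    [[-1,0,0,-0.009,0],[-1,0,0.06,-0.009,0],[-1,0,0.13,-0.009,0],[-1,0,0.19,-0.009,0],[-1,0,0.25,-0.009,0]],
  ],
)

```text
time_s: 4.25
tcp_pos: [0.5088, 0.3072, 0.0202]
eef_rot: [-180.0, -0.0, 3.3]
contact_force: [-0.4, 2.3, 2.8]
gripper_width: 0.0004
gripper_force: 1.6
```

drive_tool(
  increments=[
    [[-1,0,0.06,0,0],[-1,0,0.12,0,0],[-1,0,0.18,0,0],[-1,0,0.24,0,0],[-1,0,0.3,0,0]],
  ],
)

```text
time_s: 4.88
tcp_pos: [0.5108, 0.2714, 0.0202]
eef_rot: [-180.0, -0.0, 3.3]
contact_force: [-0.6, 2.4, 3.4]
gripper_width: 0.0006
gripper_force: 2.2
```

Run:
```python
from h import *
s=r.get_state(); print(s["tcp_pos"],s["eef_rot"],s["contact_force"])
m=camera_model("wrist"); im=capture("wrist"); cv2.imwrite("pics/w2.png",im[:,:,::-1])
m=camera_model("top"); im=capture("top"); 
print(plate("top",im,m,.012,[(190,220),(290,220),(290,262),(190,262)]))
```

```text
[0.51076099 0.2713527  0.02015192] [-1.79980316e+02 -2.25219687e-02  3.29922336e+00] [-0.60161251  2.40422557  3.44068818]
(((500.9789733886719, 107.35285186767578), (188.94203186035156, 129.6588134765625), 88.39652252197266), (229, 220, 62, 43))
```

View pics/w2.png

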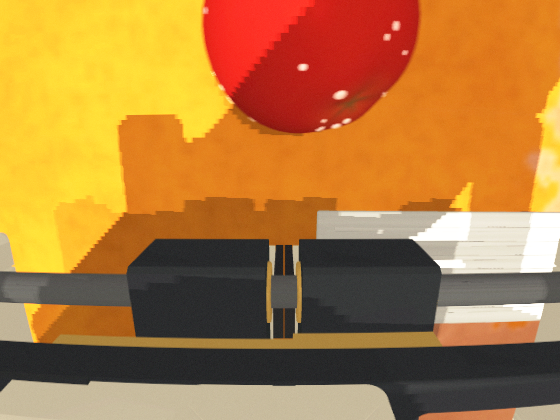

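Run:
```python
from h import *
m=camera_model("wrist"); print(onz(m,[(317,211)],.012))
```

```text
[[0.53869338 0.2571108  0.012     ]]
```

drive_tool(
  increments=[
    [[-1,0,0.06,0,0],[-1,0,0.12,0,0],[-1,0,0.18,0,0],[-1,0,0.24,0,0],[-1,0,0.3,0,0]],
  ],
)

```text
time_s: 5.6
tcp_pos: [0.5128, 0.2353, 0.0201]
eef_rot: [-180.0, -0.0, 3.3]
contact_force: [0.7, 4.4, 5.7]
gripper_width: 0.0003
gripper_force: 2.8
```

drive_tool(
  increments=[
    [[-1,0,0.06,0,0],[-1,0,0.11,0,0],[-1,0,0.11,0,0]],
  ],
)

```text
time_s: 5.98
tcp_pos: [0.5135, 0.2215, 0.0201]
eef_rot: [180.0, 0.0, 3.3]
contact_force: [1.0, 1.1, 6.0]
gripper_width: 0.0007
gripper_force: 2.8
```

drive_tool(
  increments=[
    [[-1,0,-0.1,0,0],[-1,0,-0.1,-0.4,0],[-1,0,-0.1,-0.8,0],[-1,0,0.2,-1,0],[-1,0,0.2,-1,0]],
  ],
)

```text
time_s: 6.6
tcp_pos: [0.5142, 0.196, 0.1411]
eef_rot: [180.0, 0.0, 3.2]
contact_force: [-0.8, 0.7, -0.4]
gripper_width: 0.0006
gripper_force: 0.0
```

Run:
```python
from h import *
s=r.get_state(); print(s["tcp_pos"],s["eef_rot"],s["contact_force"])
m=camera_model("wrist"); im=capture("wrist"); cv2.imwrite("pics/w3.png",im[:,:,::-1])
```

```text
[0.51417281 0.19602421 0.14106427] [1.79995066e+02 1.48761304e-02 3.17127444e+00] [-0.84217849  0.66371371 -0.40339404]
```

View pics/w3.png

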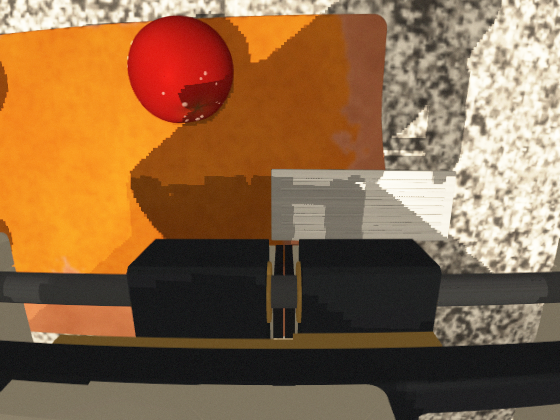

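Run:
```python
from h import *
m=camera_model("wrist")
P=onz(m,[(271.5,170),(456,171),(448,240),(271,239)],.012)[:,:2]*1000; print(P.round(1))
d=np.diff(np.r_[P,P[:1]],axis=0); print(np.hypot(*d.T), P.mean(0), (P[0]+P[3])/2,(P[1]+P[2])/2)
print(onz(m,[(384,120),(384,165)],.009)*1000)
```

```text
[[540.4 207.8]
 [548.2  59.7]
 [489.4  55.8]
 [482.7 205.5]]
[148.26773529  58.98868326 149.88570669  57.7549693 ] [515.16233093 132.19840741] [511.51140939 206.64666903] [518.81325247  57.75014579]
[[583.96055555 122.58065852   9.        ]
 [549.00036132 118.31114377   9.        ]]
```

drive_tool(
  increments=[
    [[1,0,0.3,0,0.03],[1,-0.01,0.6,0,0.06],[1,-0.02,0.93,0,0.09],[1,-0.02,0.93,0,0.118],[1,-0.02,0.93,0,0.146]],
  ],
)

```text
time_s: 7.28
tcp_pos: [0.5174, 0.0858, 0.1381]
eef_rot: [179.8, 0.1, -49.7]
contact_force: [-0.1, 0.6, -0.4]
gripper_width: 0.0452
gripper_force: 0.0
```

drive_tool(
  increments=[
    [[1,0,0,0,0.028],[1,0,0,0,0.056],[1,0,0,0,0.084],[1,0,0,0,0.105],[1,0,0,0,0.105]],
  ],
)

```text
time_s: 7.9
tcp_pos: [0.5176, 0.0865, 0.1384]
eef_rot: [179.8, -0.1, -87.0]
contact_force: [-0.1, 0.1, -0.0]
gripper_width: 0.087
gripper_force: 0.0
```

Run:
```python
from h import *
s=r.get_state(); print(s["tcp_pos"],s["eef_rot"],s["gripper_width"])
m=camera_model("wrist"); im=capture("wrist"); cv2.imwrite("pics/w4.png",im[:,:,::-1])
```

```text
[0.5176065  0.08650708 0.13836313] [ 1.79802067e+02 -8.66857247e-02 -8.70221591e+01] 0.08703010924227146
```

View pics/w4.png

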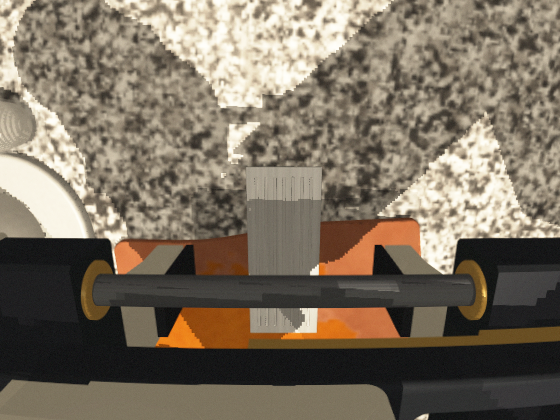

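Run:
```python
from h import *
m=camera_model("wrist")
print(onz(m,[(246,168),(322,167.5),(248,235),(319,235)],.012)*1000, onz(m,[(243,238),(325,225.5)],.009)*1000)
```

```text
[[548.78215579  59.58573991  12.        ]
 [489.28582504  56.04082853  12.        ]
 [545.70034076 115.04213177  12.        ]
 [487.20582405 111.98067432  12.        ]] [[550.06692225 118.99603788   9.        ]
 [482.518849   104.46572389   9.        ]]
```

drive_tool(
  increments=[
    [[1,0.03,0,0.4,0],[1,0.03,0,0.75,0],[1,0.03,0,0.9,0],[1,0.03,0,0.98,0],[1,0.03,0,0.98,0]],
  ],
)

```text
time_s: 8.57
tcp_pos: [0.5187, 0.0832, 0.0219]
eef_rot: [179.9, -0.0, -87.0]
contact_force: [-0.2, -0.2, 0.0]
gripper_width: 0.0875
gripper_force: 0.0
```

drive_tool(
  increments=[
    [[1,0,0,0.02,0],[1,0,0,0.05,0],[1,0,0,0.05,0]],
  ],
)

```text
time_s: 8.95
tcp_pos: [0.5191, 0.0834, 0.0166]
eef_rot: [-180.0, 0.0, -87.1]
contact_force: [0.4, 1.4, 0.3]
gripper_width: 0.0875
gripper_force: 0.0
```

drive_tool(
  increments=[
    [[1,0,0,0.014,0],[0.4,0,0,0.014,0],[0.4,0,0,0.014,0],[0.1,0,0,0.014,0],[0.1,0,0,0.014,0]],
  ],
  squeeze=40,
)

```text
time_s: 9.57
tcp_pos: [0.5189, 0.0834, 0.0148]
eef_rot: [180.0, -0.0, -87.1]
contact_force: [-0.6, 0.0, 0.2]
gripper_width: 0.0588
gripper_force: 40.0
```

drive_tool(
  increments=[
    [[0.1,0,0,0,0],[0.1,0,0,0,0],[0.1,0,0,0,0]],
  ],
)

```text
time_s: 9.95
tcp_pos: [0.519, 0.0834, 0.0147]
eef_rot: [180.0, -0.0, -87.1]
contact_force: [-1.3, 0.1, 1.1]
gripper_width: 0.0587
gripper_force: 40.0
```

drive_tool(
  increments=[
    [[-0.2,0,0,-0.06,0],[-0.2,0,0,-0.2,0],[-0.2,0,0,-0.4,0],[-0.2,0,0,-0.7,0],[-0.2,0,0,-1,0]],
  ],
)

```text
time_s: 10.58
tcp_pos: [0.5188, 0.0832, 0.1361]
eef_rot: [180.0, -0.0, -87.1]
contact_force: [1.2, 0.6, -0.9]
gripper_width: 0.0591
gripper_force: 40.0
```

drive_tool(
  increments=[
    [[-0.2,0,0,-0.3,0],[-0.2,0,0,-0.7,0],[-0.2,0,0,-1,0],[-0.2,0,0,-1,0]],
  ],
)

```text
time_s: 11.08
tcp_pos: [0.5203, 0.0838, 0.2584]
eef_rot: [-179.7, 0.1, -87.0]
contact_force: [-0.3, 0.1, -1.1]
gripper_width: 0.0587
gripper_force: 40.0
```

Run:
```python
from h import *
s=r.get_state(); print(s["tcp_pos"],s["eef_rot"],s["contact_force"],s["moment"])
a=capture("scene");b=capture("wrist"); c=capture("top")
cv2.imwrite("pics/t5.png",c[:,:,::-1]); 
m=camera_model("scene"); p=np.int32(proj(m,s["tcp_pos"])[0]); print(p)
A=cv2.resize(a[p[1]-60:p[1]+80,p[0]-90:p[0]+60],(450,420),interpolation=cv2.INTER_CUBIC)
B=cv2.resize(b,(350,262)); B=np.vstack([B,np.zeros((158,350,3),np.uint8)])
cv2.imwrite("pics/m5.png",np.hstack([A,B])[:,:,::-1])
```

```text
[0.52033553 0.08383661 0.25843127] [-1.79652461e+02  1.34404473e-01 -8.70481374e+01] [-0.27178344  0.12058695 -1.10897953] [ 0.09875669 -0.01203823  0.02213079]
[252 194]
```

View pics/m5.png

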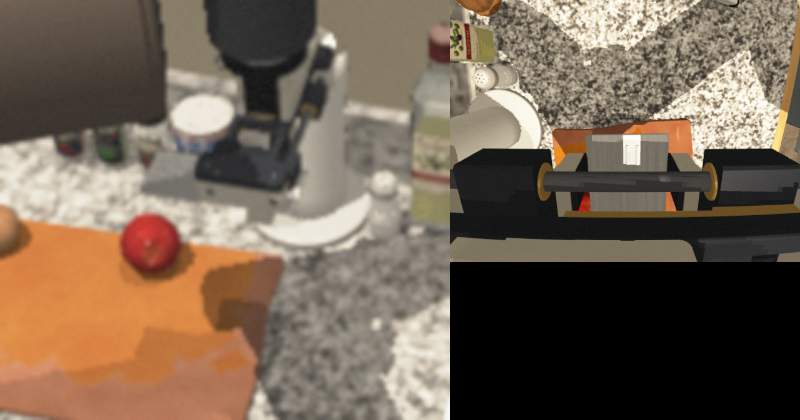

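```bash
cat > fit.py <<'E'
from h import *
from scipy.optimize import least_squares
def bed(p,X):
    X=np.atleast_2d(X).astype(float); a=.5; c,s=np.cos(a),np.sin(a)
    l=np.c_[X[:,0]*c-X[:,2]*s, X[:,1], X[:,0]*s+X[:,2]*c+.072]
    cy,sy=np.cos(p[2]),np.sin(p[2])
    return np.c_[p[0]+cy*l[:,0]-sy*l[:,1],p[1]+sy*l[:,0]+cy*l[:,1],l[:,2]]
def fit(obs,p0):
    f=lambda p:np.concatenate([(proj(m,bed(p,X))-np.array(u)).ravel() for m,X,u in obs])
    return least_squares(f,p0,loss="soft_l1")
E
python3 - <<'E'
from fit import *
X=[[.220,.054,0],[.154,.054,0],[.154,-.054,0],[.220,-.054,0]]
t=[(105,110),(98,193),(250,200),(258,112)]; s=[(518,78),(502,150),(640,182),(657,105)]
T=[(310+a/4,155+b/4) for a,b in t]; S=[(290+(a-360)/4,180+b/4) for a,b in s]
mt,ms=camera_model("top"),camera_model("scene")
o=[(mt,X,T),(ms,X,S)]
f=fit(o,[.5,-.16,0]); print(f.x,f.fun.round(1))
p=f.x
for n,q in [("blade",[0,0,.005]),("bl",[0,.033,0]),("br",[0,-.033,0]),("m57l",[.057,.033,0]),("m57r",[.057,-.033,0]),("knobOpen1.3",[.160+.05*np.sin(1.3),-.041+.05*np.cos(1.3),.026])]:
    a=proj(mt,bed(p,q))[0]; b=proj(ms,bed(p,q))[0]
    print(n,bed(p,q)[0].round(4),((a-[310,155])*4).round(),((b-[290,180])*4+[360,0]).round())
for m,u,sc in [(mt,(310+216/4,155+138/4),0)]:
    c,d=ray(m,[u]);c2,d2=ray(ms,[(290+(615-360)/4,180+106/4)])
    A=np.c_[d[0],-d2[0]];k=np.linalg.lstsq(A,c2-c,rcond=None)[0];P1=c+k[0]*d[0];P2=c2+k[1]*d2[0];print("knob",P1,P2)
E
```

```text
[ 0.45700262 -0.16103171 -0.04381452] [-0.8 -0.2 -0.3  1.3  0.4  0.2  0.6 -0.1  0.4 -2.  -1.   0.2 -0.   0.4
  0.8 -1.1]
blade [ 0.4546 -0.1609  0.0764] [159. 396.] [517. 364.]
bl [ 0.4584 -0.1281  0.072 ] [113. 392.] [473. 354.]
br [ 0.4556 -0.194   0.072 ] [203. 393.] [562. 377.]
m57l [ 0.5084 -0.1303  0.0993] [118. 323.] [493. 280.]
m57r [ 0.5055 -0.1962  0.0993] [210. 324.] [581. 302.]
knobOpen1.3 [ 0.6259 -0.1961  0.1946] [226. 141.] [622.  97.]
knob [ 0.62986924 -0.19179085  0.18035564] [ 0.62990407 -0.19192535  0.18038438]
```

drive_tool(
  increments=[
    [[-0.2,0.25,-0.04,0,-0.02],[-0.2,0.5,-0.08,0,-0.045],[-0.2,0.75,-0.12,0,-0.07],[-0.2,1,-0.16,0,-0.095],[-0.2,1,-0.16,0,-0.12]],
  ],
)

```text
time_s: 11.85
tcp_pos: [0.5437, -0.0373, 0.2529]
eef_rot: [179.8, 0.1, -43.7]
contact_force: [-1.4, 1.0, -0.6]
gripper_width: 0.0587
gripper_force: 40.0
```

```bash
cat > go.py <<'E'
from fit import *
def to(x,y,z,yaw):
    s=r.get_state(); p=s["tcp_pos"]; a=np.radians(s["eef_rot"][2]); d=np.array([x,y,z])-p
    X=np.array([np.cos(a),np.sin(a)]);Y=np.array([np.sin(a),-np.cos(a)])
    dy=(yaw-s["eef_rot"][2]+180)%360-180
    print("at",p.round(4),s["eef_rot"].round(1),"F",s["contact_force"].round(1),"-> inc",np.round([d[:2]@X/.12,d[:2]@Y/.12,-d[2]/.12,-dy/360],3))
E
python3 -c "
from go import *
to(.573,-.166,.258,-2.5)"
```

```text
at [ 0.5437 -0.0373  0.2529] [ 1.798e+02  1.000e-01 -4.370e+01] F [-1.4  1.  -0.6] -> inc [ 0.917  0.607 -0.042 -0.114]
```

drive_tool(
  increments=[
    [[-0.2,0.25,0.16,-0.02,-0.025],[-0.2,0.5,0.33,-0.04,-0.05],[-0.2,0.75,0.5,-0.04,-0.075],[-0.2,0.92,0.61,-0.04,-0.1],[-0.2,0.92,0.61,-0.04,-0.114]],
  ],
)

```text
time_s: 12.48
tcp_pos: [0.5726, -0.1664, 0.2573]
eef_rot: [180.0, 0.2, -2.7]
contact_force: [-0.2, 0.4, -0.9]
gripper_width: 0.0582
gripper_force: 40.0
```

Run:
```python
from go import *
to(.573,-.166,.258,-2.5)
m=camera_model("wrist"); b=capture("wrist"); t=capture("top"); cv2.imwrite("pics/t6.png",t[:,:,::-1]);cv2.imwrite("pics/w6.png",b[:,:,::-1])
p=[.457,-.161,-.0438]
print(proj(m,bed(p,[[.22,.054,0],[.22,-.054,0],[.154,.054,0],[.154,-.054,0],[.16,-.041,.007]])).round())
c,d=ray(camera_model("scene"),[(0,0)])
k=np.array([.62989,-.19186,.18037]); v=k-[p[0],p[1],.072]; cy,sy=np.cos(p[2]),np.sin(p[2]); lx=cy*v[0]+sy*v[1]; ly=-sy*v[0]+cy*v[1]
print("knob bed",lx*np.cos(.5)+v[2]*np.sin(.5),ly,-lx*np.sin(.5)+v[2]*np.cos(.5))
```

```text
at [ 0.5726 -0.1664  0.2573] [180.    0.2  -2.7] F [-0.2  0.4 -0.9] -> inc [ 0.003 -0.003 -0.006 -0.001]
[[197. 103.]
 [369. 102.]
 [212. 184.]
 [355. 183.]
 [340. 183.]]
knob bed 0.2047209011429246 -0.0232602422280213 0.011647418886717206
```

View pics/w6.png

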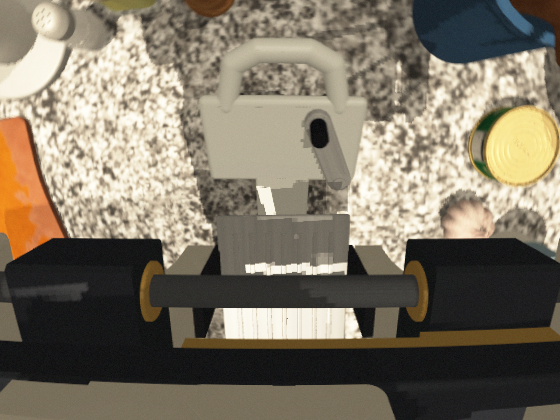

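Run:
```python
from go import *
X=[[.220,.054,0],[.154,.054,0],[.154,-.054,0],[.220,-.054,0]]
t=[(105,110),(98,193),(250,200),(258,112)]; s=[(518,78),(502,150),(640,182),(657,105)]
T=[(310+a/4,155+b/4) for a,b in t]; S=[(290+(a-360)/4,180+b/4) for a,b in s]
mt,ms,mw=camera_model("top"),camera_model("scene"),camera_model("wrist")
W=[(201,97),(212,178),(352.5,181),(365,97)]
for o in ([(mt,X,T),(ms,X,S),(mw,X,W)],[(mw,X,W)],[(mt,X,T)],[(ms,X,S)]):
    f=fit(o,[.457,-.161,-.04]); print(f.x,f.fun.round(1))
# spine edges line: centre at bed z=0
b=cv2.imread("pics/w6.png")[:,:,::-1]; g=b[:,:,1].astype(int)
p=f.x
print("spine px", proj(mw,bed([.459,-.161,-.044],[[.15,.02,0],[.15,-.02,0],[.143,.02,0],[.143,-.02,0]])).round(1))
for y in (190,200,208): print(y,g[y,240:330:3])
# knob: dark blob
c,d=ray(mw,[(319,131)]); print("knob top ray at z",[ (c+d[0]*((z-c[2])/d[0][2])).round(4) for z in (.17,.18,.19)])
```

```text
[ 0.45982532 -0.15767263 -0.06034385] [-0.9 -1.5 -0.8  0.1 -0.1 -0.4  0.5 -0.7  0.6 -2.8 -1.1 -0.7 -0.3 -0.2
  0.8 -1.5 -3.3 -0.  -0.8  0.8  2.8 -0.7  5.6  1.8]
[ 0.46016184 -0.1572167  -0.05812519] [-4.7 -0.3 -1.8  0.6  1.8 -1.3  4.2  1. ]
[ 0.45789269 -0.15922583 -0.05568167] [-0.6 -0.8 -0.4  0.8  0.3  0.1  0.8 -0.2]
[ 0.45461625 -0.16441307 -0.02398378] [ 0.  -1.3 -1.   1.1  0.2  0.7  0.6 -0.8]
spine px [[258.4 184.6]
 [311.3 184.3]
 [258.9 191.6]
 [310.9 191.2]]
190 [ 88  79 105  97  78  86 244 246 246 246 238 129 134 132 134 135 134 132
 134 132 132 134 132  38  72  83  67  68  83 124]
200 [106  91  50  64 118  71 133 246 245 247 246 142 135 134 133 133 130 133
 131 128 130 135 131  62  40  84  92  96 100  94]
208 [117 115 123  99  94  71 126 133 134 247 246 247 132 130 133 135 133 134
 135 135 132 133 128  83  93  45  64  73  90  99]
knob top ray at z [array([ 0.6304, -0.1911,  0.17  ]), array([ 0.631 , -0.1901,  0.18  ]), array([ 0.6315, -0.1892,  0.19  ])]
```

Run:
```python
from go import *
im=cv2.imread("pics/top0.png"); hsv=cv2.cvtColor(im,cv2.COLOR_BGR2HSV).astype(int)
g=cv2.GaussianBlur(im,(1,5),1)[:,:,1].astype(float)
m=camera_model("top")
a=.5
def plane(px,h,x0=.458,y0=-.16,yaw=-.05):
    n=np.array([-np.sin(a)*np.cos(yaw),-np.sin(a)*np.sin(yaw),np.cos(a)]); o=np.array([x0,y0,.072])+n*h
    c,d=ray(m,[px]); d=d[0]; return c+d*((o-c)@n/(d@n))
P=[]
for y in list(range(208,234,2))+list(range(240,286,3)):
    sp=y<236; c0=353-(y-208)*.13; row=g[y]
    # outward search from centre for fall below mid level
    i=int(c0); w=(6,12) if sp else (13,22)
    L=min(range(i-w[1],i-w[0]+1),key=lambda k:row[k-1]-row[k+1]); R=max(range(i+w[0],i+w[1]+1),key=lambda k:row[k-1]-row[k+1])
    def sub(k,s):
        v=[abs(row[j-1]-row[j+1]) for j in (k-1,k,k+1)]; return k+(v[2]-v[0])/(sum(v)+1e-6)
    l,rr=sub(L,1),sub(R,1); q=plane(((l+rr)/2,y),0 if sp else .012)
    P.append((y,l,rr,rr-l,*q))
P=np.array(P); print(P.round(3).tolist().__str__().replace("],","],\n"))
```

```text
[[208.0, 345.226, 363.154, 17.928, 0.584, -0.169, 0.141],
 [210.0, 345.23, 363.831, 18.6, 0.578, -0.17, 0.138],
 [212.0, 345.069, 364.145, 19.076, 0.573, -0.171, 0.135],
 [214.0, 344.864, 358.97, 14.107, 0.568, -0.163, 0.132],
 [216.0, 344.175, 359.072, 14.897, 0.562, -0.163, 0.129],
 [218.0, 344.225, 359.046, 14.821, 0.557, -0.163, 0.126],
 [220.0, 344.129, 358.939, 14.809, 0.551, -0.163, 0.123],
 [222.0, 344.007, 358.758, 14.751, 0.546, -0.163, 0.12],
 [224.0, 343.826, 358.129, 14.304, 0.54, -0.162, 0.117],
 [226.0, 343.142, 357.992, 14.851, 0.535, -0.161, 0.114],
 [228.0, 343.07, 357.933, 14.863, 0.529, -0.161, 0.111],
 [230.0, 343.065, 357.801, 14.736, 0.524, -0.161, 0.108],
 [232.0, 342.991, 357.126, 14.135, 0.518, -0.16, 0.105],
 [240.0, 332.838, 365.812, 32.974, 0.495, -0.157, 0.106],
 [243.0, 332.728, 365.86, 33.132, 0.487, -0.157, 0.101],
 [246.0, 332.181, 366.12, 33.939, 0.478, -0.157, 0.097],
 [249.0, 331.952, 365.946, 33.994, 0.469, -0.157, 0.092],
 [252.0, 331.898, 365.767, 33.869, 0.461, -0.157, 0.087],
 [255.0, 331.321, 365.108, 33.786, 0.452, -0.155, 0.082],
 [258.0, 331.262, 364.993, 33.731, 0.443, -0.155, 0.077],
 [261.0, 330.959, 364.835, 33.876, 0.434, -0.155, 0.073],
 [264.0, 330.817, 364.942, 34.125, 0.425, -0.155, 0.068],
 [267.0, 330.822, 363.991, 33.17, 0.416, -0.154, 0.063],
 [270.0, 330.389, 364.897, 34.508, 0.407, -0.155, 0.058],
 [273.0, 330.078, 365.614, 35.536, 0.398, -0.156, 0.053],
 [276.0, 329.869, 362.18, 32.311, 0.389, -0.151, 0.048],
 [279.0, 329.378, 362.19, 32.813, 0.38, -0.151, 0.043],
 [282.0, 329.154, 361.557, 32.404, 0.37, -0.15, 0.037],
 [285.0, 329.122, 361.255, 32.132, 0.361, -0.15, 0.032]]
```

```bash
python3 -c "
from go import *
to(.5746,-.164,.165,-3.4)"
```

```text
at [ 0.5725 -0.1652  0.2577] [-180.     0.2   -2.8] F [ 0.3 -0.3 -0.5] -> inc [ 0.017 -0.011  0.773  0.002]
```

drive_tool(
  increments=[
    [[-0.2,0.017,-0.011,0.2,0.002],[-0.2,0.017,-0.011,0.5,0.002],[-0.2,0.017,-0.011,0.7,0.002],[-0.2,0.017,-0.011,0.77,0.002],[-0.2,0.017,-0.011,0.77,0.002]],
  ],
)

```text
time_s: 13.2
tcp_pos: [0.5751, -0.1634, 0.1668]
eef_rot: [180.0, 0.1, -3.6]
contact_force: [0.2, 1.2, -1.3]
gripper_width: 0.0585
gripper_force: 40.0
```

drive_tool(
  increments=[
    [[-0.2,0,0,0.03,0],[-0.2,0,0,0.06,0],[-0.2,0,0,0.09,0],[-0.2,0,0,0.12,0]],
  ],
  squeeze=20,
)

```text
time_s: 13.7
tcp_pos: [0.5756, -0.1636, 0.1531]
eef_rot: [180.0, -0.1, -3.5]
contact_force: [0.0, 1.1, 3.5]
gripper_width: 0.059
gripper_force: 20.0
```

drive_tool(
  increments=[
    [[-0.2,0,0,0.015,0],[-0.2,0,0,0.03,0],[-0.2,0,0,0.045,0],[-0.2,0,0,0.06,0],[-0.2,0,0,0.06,0]],
  ],
  squeeze=12,
)

```text
time_s: 14.32
tcp_pos: [0.5752, -0.1636, 0.1453]
eef_rot: [180.0, 0.0, -3.5]
contact_force: [-0.4, -0.7, 1.1]
gripper_width: 0.0594
gripper_force: 12.0
```

Run:
```python
from go import *
to(.5746,-.164,.1407,-3.4)
a=capture("scene");b=capture("wrist")
A=cv2.resize(a[180:325,270:385],(460,580),interpolation=cv2.INTER_CUBIC)
B=cv2.resize(b,(340,255)); B=np.vstack([B,np.zeros((325,340,3),np.uint8)])
cv2.imwrite("pics/m7.png",np.hstack([A,B])[:,:,::-1])
```

```text
at [ 0.5752 -0.1636  0.1453] [180.    0.   -3.5] F [-0.4 -0.7  1.1] -> inc [-0.004  0.004  0.039 -0.   ]
```

View pics/m7.png

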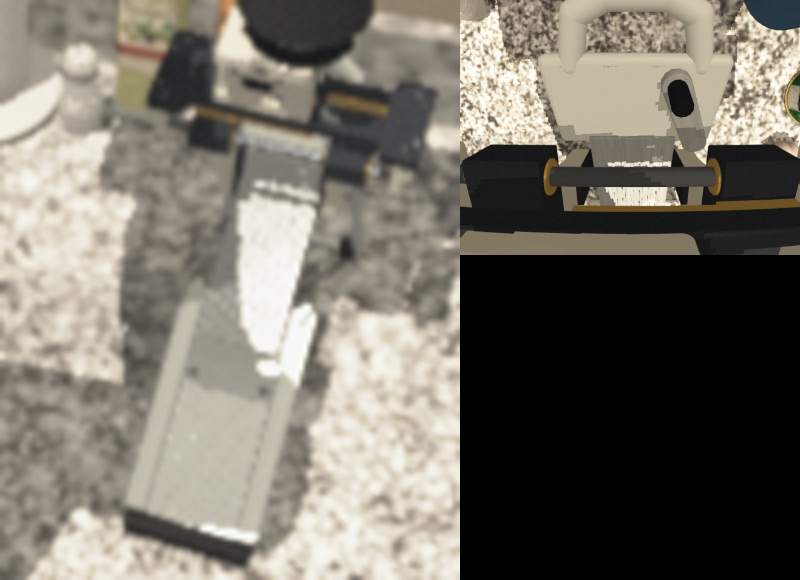

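Run:
```python
from go import *
m=camera_model("scene"); yaw=-.06
for th in (0,.2,.3,.4,.5):
    o=[]
    for s in (-.03,.03):
        h=.124*np.cos(th); o.append([.575-h*np.cos(yaw)-s*np.sin(yaw),-.1636-h*np.sin(yaw)+s*np.cos(yaw),.141+.0015-.124*np.sin(th)])
    print(th,((proj(m,o)-[270,180])*4).round().tolist())
p=[.459,-.157,-.06]
print("rails",((proj(m,bed(p,[[.04,.033,.012],[.04,-.033,.012],[0,.033,.005],[0,-.033,.005]]))-[270,180])*4).round().tolist())
```

```text
0 [[278.0, 320.0], [195.0, 298.0]]
0.2 [[276.0, 339.0], [194.0, 318.0]]
0.3 [[275.0, 347.0], [194.0, 325.0]]
0.4 [[275.0, 352.0], [195.0, 330.0]]
0.5 [[276.0, 356.0], [196.0, 334.0]]
rails [[202.0, 295.0], [290.0, 318.0], [188.0, 349.0], [276.0, 373.0]]
```

drive_tool(
  increments=[
    [[-0.2,0,0,0.01,0],[-0.2,0,0,0.02,0],[-0.2,0,0,0.03,0],[-0.2,0,0,0.03,0]],
  ],
)

```text
time_s: 14.92
tcp_pos: [0.5753, -0.1636, 0.1419]
eef_rot: [180.0, 0.0, -3.5]
contact_force: [0.1, -0.7, 0.6]
gripper_width: 0.0593
gripper_force: 12.0
```

drive_tool(
  increments=[
    [[-0.2,0,0,0.008,0],[-0.2,0,0,0.016,0],[-0.2,0,0,0.016,0]],
  ],
)

```text
time_s: 15.3
tcp_pos: [0.5755, -0.1636, 0.1411]
eef_rot: [180.0, -0.1, -3.5]
contact_force: [-3.2, 1.9, 9.0]
gripper_width: 0.0594
gripper_force: 12.0
```

drive_tool(
  increments=[
    [[-0.2,0,0,-0.005,0],[-0.2,-0.015,0,0.003,0],[-0.2,-0.029,0,0.011,0],[-0.2,-0.044,0,0.019,0],[-0.2,-0.044,0,0.019,0]],
  ],
  squeeze=16,
)

```text
time_s: 15.92
tcp_pos: [0.5705, -0.1634, 0.1384]
eef_rot: [180.0, -0.1, -3.5]
contact_force: [-0.4, 0.1, 6.0]
gripper_width: 0.0597
gripper_force: 16.0
```

drive_tool(
  increments=[
    [[-0.2,-0.007,0,0.004,0],[-0.2,-0.015,0,0.008,0],[-0.2,-0.015,0,0.008,0]],
  ],
)

```text
time_s: 16.3
tcp_pos: [0.5689, -0.1633, 0.1375]
eef_rot: [180.0, -0.1, -3.5]
contact_force: [0.3, -0.3, 6.5]
gripper_width: 0.06
gripper_force: 16.0
```

drive_tool(
  increments=[
    [[-0.2,-0.007,0,0.004,0],[-0.2,-0.015,0,0.008,0],[-0.2,-0.015,0,0.008,0]],
  ],
)

```text
time_s: 16.68
tcp_pos: [0.5671, -0.1632, 0.1365]
eef_rot: [180.0, -0.1, -3.5]
contact_force: [-0.5, 0.8, 6.4]
gripper_width: 0.0595
gripper_force: 16.0
```

drive_tool(
  increments=[
    [[-0.2,-0.007,0,0.004,0],[-0.2,-0.015,0,0.008,0],[-0.2,-0.015,0,0.008,0]],
  ],
)

```text
time_s: 17.05
tcp_pos: [0.5659, -0.1631, 0.1359]
eef_rot: [180.0, -0.2, -3.5]
contact_force: [0.2, -0.6, 6.7]
gripper_width: 0.0597
gripper_force: 16.0
```

drive_tool(
  increments=[
    [[-0.2,-0.007,0,0.004,0],[-0.2,-0.015,0,0.008,0],[-0.2,-0.015,0,0.008,0]],
  ],
)

```text
time_s: 17.42
tcp_pos: [0.5658, -0.1631, 0.1359]
eef_rot: [180.0, -0.4, -3.5]
contact_force: [4.0, -1.0, 8.1]
gripper_width: 0.0595
gripper_force: 16.0
```

Run:
```python
from go import *
s=r.get_state();print(s["tcp_pos"],s["contact_force"],s["moment"],s["gripper_width"])
m=camera_model("wrist"); im=capture("wrist"); cv2.imwrite("pics/w8.png",im[:,:,::-1]); s2=capture("scene"); cv2.imwrite("pics/s8.png",s2[:,:,::-1])
# upper plate end in wrist: column profile
g=im[:,:,1].astype(int); p=[.459,-.157,-.06]
print(proj(m,bed(p,[[.15,0,.003],[.15,.03,.003],[.15,-.03,.003],[.154,.03,0],[.154,0,0]])).round(1))
for c in (250,265,283,300,310): print(c,g[180:240:2,c])
```

```text
[ 0.56579102 -0.1630747   0.13585205] [ 4.00896137 -1.04632917  8.12095664] [-0.2468034  -1.63049037 -0.03434068] 0.05950314987790787
[[285.2 232.3]
 [212.6 232.4]
 [357.8 232.1]
 [212.3 220.4]
 [285.2 220.3]]
250 [186 186 184 187 187 182 183 182 182 184 180 185 185 183 183 185 182 184
 186 186 183 188 184 182 142 102 112 117 111 111]
265 [185 188 186 184 186 185 185 186 184 185 184 184 184 183 182 183 182 184
 185 187 186 186 187 141 138 101 110 108 107 108]
283 [184 186 187 187 186 183 185 183 184 182 186 184 185 182 184 186 185 185
 150 184 185 186 180 142 139 106 112 114 109 107]
300 [185 187 188 186 185 187 184 186 184 186 185 183 183 185 184 185 185 183
 187 186 184 184 187 187 138 110 118 115 110 109]
310 [187 184 188 184 184 185 185 185 181 186 185 185 184 184 184 185 185 188
 183 186 184 189 185 184 141 110 116 119 111 114]
```

drive_tool(
  increments=[
    [[-0.2,-0.015,0,0.006,0],[-0.2,-0.025,0,0.008,0],[-0.2,-0.025,0,0.008,0]],
  ],
)

```text
time_s: 17.9
tcp_pos: [0.5657, -0.163, 0.1359]
eef_rot: [180.0, -0.7, -3.5]
contact_force: [11.4, -2.3, 6.5]
gripper_width: 0.0596
gripper_force: 16.0
```

drive_tool(
  increments=[
    [[0.7,0,0,0,0],[0.7,0,0,0,0],[0.7,0,0,0,0],[0.7,0,0,0,0],[0.7,0,0,0,0]],
  ],
)

```text
time_s: 18.52
tcp_pos: [0.5597, -0.1626, 0.1327]
eef_rot: [-180.0, 0.0, -3.5]
contact_force: [-0.8, 0.0, -0.3]
gripper_width: 0.0747
gripper_force: 0.0
```

Run:
```python
from go import *
s=r.get_state();print(s["tcp_pos"],s["contact_force"],s["moment"],s["gripper_width"])
m=camera_model("wrist"); im=capture("wrist"); g=im[:,:,1].astype(int); p=[.459,-.157,-.06]
print(proj(m,bed(p,[[.15,0,.003],[.15,.03,.003],[.15,-.03,.003]])).round(1))
for c in (225,250,265,283,300,310,340): print(c,g[210:244:2,c])
```

```text
[ 0.55965153 -0.1625898   0.13273381] [-0.8001512   0.02634835 -0.30732066] [-0.01303637 -0.00659936  0.09315486] 0.07470930985361335
[[285.4 220.5]
 [210.3 220.6]
 [360.5 220.2]]
225 [105 110 112 119 125 143 114 106 109 108 107 110 109 107 107 107 109]
250 [182 184 182 180 118 140 156 138 107 105 107 108 110 128 108 105 104]
265 [181 184 182 180 120 140 151 142 139 103 102 106 106 116 103 105 103]
283 [184 182 184 180 125 145 158 142 140 107 106 106 108 117 102 104 106]
300 [182 182 182 180 126 144 154 141 109 106 110 107 105 121 103 104 139]
310 [182 182 182 180 130 147 158 138 144 143 109 107 109 108 109 109 112]
340 [ 47  42  42  49 129 147 152 142 142 109 110 110 108 105 110 111 112]
```

drive_tool(
  increments=[
    [[0.7,0,0,-0.1,0],[0.7,0,0,-0.4,0],[0.7,0,0,-0.8,0],[0.7,0.4,0.1,-1,0],[0.7,0.4,0.1,-1,0]],
  ],
)

```text
time_s: 19.2
tcp_pos: [0.6101, -0.1783, 0.2557]
eef_rot: [180.0, -0.3, -3.6]
contact_force: [-1.2, 0.0, -1.2]
gripper_width: 0.0746
gripper_force: 0.0
```

Run:
```python
from go import *
p=[.459,-.157,-.06]
to(.5746,-.164,.1407,-3.4)
P=bed(p,[[.15,.03,.003],[.15,-.03,.003],[0,.03,.003],[0,-.03,.003]])
for n in ("wrist","top","scene"):
    m=camera_model(n); im=capture(n); cv2.imwrite(f"pics/{n}9.png",im[:,:,::-1]); print(n,proj(m,P).round(1).tolist())
    if n=="wrist":
        g=im.max(2).astype(int); q=proj(m,bed(p,[[.2,-.022,.026]]))[0]; print("knob pred",q)
        k=np.zeros_like(g,np.uint8); x,y=np.int32(q); k[y-40:y+40,x-40:x+40]=(g[y-40:y+40,x-40:x+40]<60)
        nb,lab,st,ce=cv2.connectedComponentsWithStats(k); i=1+np.argmax(st[1:,4]); print(st[i],ce[i])
        for z in (.17,.18,.19): print(onz(m,[ce[i]],z)[0].round(4))
        gg=im[:,:,1].astype(int)
        for c in (255,283,310): print(c,gg[200:290:3,c])
```

```text
at [ 0.6101 -0.1783  0.2557] [180.   -0.3  -3.6] F [-1.2  0.  -1.2] -> inc [-0.302 -0.101  0.958 -0.   ]
wrist [[229.4, 237.7], [306.9, 237.5], [244.9, 330.2], [300.6, 330.1]]
knob pred [299.52383572 211.83520451]
[293 181  18  30 444] [301.36261261 195.26576577]
[ 0.6262 -0.1912  0.17  ]
[ 0.6286 -0.1908  0.18  ]
[ 0.6309 -0.1904  0.19  ]
255 [127 242 242 242 242 242 240 241 241 242 240 127 114 100  93  93  92  95
  94  93  92  97  92  90  91  58  44  42  43  44]
283 [243 241 242 242 242 241 247 241 241 242 242 242 211 218 215 216 215 213
 216 214 217 215 226 236 235 126  43  46  52  50]
310 [ 75  55 151 204 202 201 201 203 202 198 142  76  87  90  89 124 142 149
 113  99  88  74 133 147  95  76  42  46  52  57]
top [[342.1, 205.6], [363.6, 206.3], [338.1, 252.7], [358.5, 253.3]]
scene [[331.4, 219.8], [351.1, 224.6], [318.1, 267.6], [338.1, 273.1]]
```

```bash
cat > kn.py <<'E'
from go import *
p=[.459,-.157,-.06]
def K(q): return bed(p,[[.160+.05*np.sin(q),-.041+.05*np.cos(q),.016]])[0]
E
python3 - <<'E'
from kn import *
for q in (1.1,1.2,1.3): print(q,K(q).round(4))
k=K(1.2); to(.629,-.191,.225,-3.4)
a=np.radians(-3.5);X=np.array([np.cos(a),np.sin(a)]);Y=np.array([np.sin(a),-np.cos(a)])
for q in (1.2,1.05,.9,.75,.6,.45,.3,.15,0): d=K(q)-k; print(q,np.round([d[:2]@X/.12,d[:2]@Y/.12,-d[2]/.12],3))
E
```

```text
1.1 [ 0.6294 -0.1856  0.1841]
1.2 [ 0.631  -0.1903  0.1851]
1.3 [ 0.6321 -0.1951  0.1858]
at [ 0.6063 -0.1774  0.2526] [-1.8e+02  1.0e-01 -3.6e+00] F [-0.7 -0.3 -0.5] -> inc [ 0.196  0.101  0.23  -0.   ]
1.2 [ 0.  0. -0.]
1.05 [-0.024 -0.056  0.013]
0.9 [-0.054 -0.108  0.03 ]
0.75 [-0.092 -0.154  0.05 ]
0.6 [-0.135 -0.193  0.073]
0.45 [-0.182 -0.224  0.099]
0.3 [-0.233 -0.247  0.127]
0.15 [-0.286 -0.261  0.156]
0 [-0.341 -0.265  0.186]
```

drive_tool(
  increments=[
    [[-0.36,0.2,0.11,0.1,0],[-0.36,0.205,0.11,0.2,0],[-0.36,0.205,0.11,0.2,0],[-0.36,0.205,0.11,0.2,0],[-0.36,0.205,0.11,0.2,0]],
  ],
  squeeze=5,
)

```text
time_s: 19.98
tcp_pos: [0.6307, -0.192, 0.2298]
eef_rot: [180.0, -0.1, -3.5]
contact_force: [0.1, -0.9, -0.1]
gripper_width: 0.031
gripper_force: 0.0
```

```bash
python3 -c "
from kn import *
print(r.get_state()['gripper_width']);to(.6305,-.1905,.194,-3.4)"
```

```text
0.031034936526290805
at [ 0.6307 -0.192   0.2298] [ 1.8e+02 -1.0e-01 -3.5e+00] F [ 0.1 -0.9 -0.1] -> inc [-0.002 -0.013  0.298 -0.   ]
```

drive_tool(
  increments=[
    [[-0.36,0,-0.013,0.1,0],[-0.36,0,-0.013,0.2,0],[-0.36,0,-0.013,0.26,0],[-0.36,0,-0.013,0.295,0],[-0.36,0,-0.013,0.295,0]],
  ],
)

```text
time_s: 20.6
tcp_pos: [0.6307, -0.1907, 0.1931]
eef_rot: [180.0, 0.0, -3.5]
contact_force: [-0.6, 0.5, 0.1]
gripper_width: 0.0281
gripper_force: 0.0
```

drive_tool(
  increments=[
    [[-0.9,0,0,0,0],[-0.9,0,0,0,0],[-0.9,0,0,0,0],[-0.9,0,0,0,0]],
  ],
)

```text
time_s: 21.1
tcp_pos: [0.631, -0.1907, 0.1938]
eef_rot: [180.0, -0.0, -3.5]
contact_force: [0.5, -1.0, 0.9]
gripper_width: 0.0103
gripper_force: 5.0
```

drive_tool(
  increments=[
    [[-0.9,-0.024,-0.056,0.013,0],[-0.9,-0.054,-0.108,0.03,0],[-0.9,-0.092,-0.154,0.05,0],[-0.9,-0.135,-0.193,0.073,0],[-0.9,-0.135,-0.193,0.073,0]],
  ],
)

```text
time_s: 21.72
tcp_pos: [0.6154, -0.1658, 0.1844]
eef_rot: [-180.0, 0.1, -3.5]
contact_force: [-0.1, 0.4, 1.2]
gripper_width: 0.0105
gripper_force: 5.0
```

```bash
python3 -c "
from kn import *
print(r.get_state()['gripper_width'],K(.6));k=K(0);to(k[0],k[1],k[2]+.009,-3.4)"
```

```text
0.010507822993762154 [ 0.61625097 -0.16617913  0.17628461]
at [ 0.6154 -0.1658  0.1844] [-1.8e+02  1.0e-01 -3.5e+00] F [-0.1  0.4  1.2] -> inc [-0.199 -0.07   0.105 -0.   ]
```

drive_tool(
  increments=[
    [[-0.9,-0.047,-0.031,0.026,0],[-0.9,-0.098,-0.054,0.054,0],[-0.9,-0.151,-0.068,0.083,0],[-0.9,-0.203,-0.072,0.111,0],[-0.9,-0.203,-0.072,0.111,0]],
  ],
)

```text
time_s: 22.35
tcp_pos: [0.5929, -0.1572, 0.172]
eef_rot: [179.9, -0.2, -3.5]
contact_force: [2.4, -6.1, 0.9]
gripper_width: 0.0108
gripper_force: 5.0
```

drive_tool(
  increments=[
    [[-0.9,-0.01,0,0.005,0],[-0.9,-0.02,0,0.01,0],[-0.9,-0.03,0,0.014,0],[-0.9,-0.03,0,0.014,0]],
  ],
)

```text
time_s: 22.85
tcp_pos: [0.5909, -0.1571, 0.1712]
eef_rot: [179.9, -0.3, -3.5]
contact_force: [5.1, -6.6, 2.6]
gripper_width: 0.0108
gripper_force: 5.0
```

drive_tool(
  increments=[
    [[-0.9,0,0.012,0,0],[-0.9,-0.02,0.012,0.01,0],[-0.5,-0.02,0.012,0.01,0],[-0.5,-0.02,0.012,0.01,0],[-0.5,-0.02,0.012,0.01,0]],
  ],
)

```text
time_s: 23.48
tcp_pos: [0.5856, -0.1574, 0.168]
eef_rot: [-180.0, 0.1, -3.6]
contact_force: [0.9, -1.0, 0.4]
gripper_width: 0.0218
gripper_force: 0.0
```

drive_tool(
  increments=[
    [[-0.5,0,0,-0.1,0],[-0.5,0,0,-0.3,0],[-0.5,0,0,-0.6,0],[-0.5,-0.4,0,-0.9,0],[-0.5,-0.4,0,-0.9,0]],
  ],
)

```text
time_s: 24.1
tcp_pos: [0.5378, -0.1548, 0.2814]
eef_rot: [-180.0, -0.4, -3.5]
contact_force: [0.2, -0.3, -0.9]
gripper_width: 0.022
gripper_force: 0.0
```

Run:
```python
from kn import *
to(.59,-.157,.2,-3.4); m=camera_model("wrist"); im=capture("wrist"); cv2.imwrite("pics/w10.png",im[:,:,::-1])
g=im.max(2).astype(int)
for q in (0,.05,.1,.2): print(q,proj(m,bed(p,[[.160+.05*np.sin(q),-.041+.05*np.cos(q),z] for z in (.026,.016,.007)])).round(1).tolist())
q=proj(m,[K(0)])[0]; x,y=np.int32(q); k=np.zeros(g.shape,np.uint8); k[max(y-40,0):min(y+40,235),x-40:x+40]=g[max(y-40,0):min(y+40,235),x-40:x+40]<60
nb,lab,st,ce=cv2.connectedComponentsWithStats(k)
for i in range(1,nb):
    if st[i,4]>30: print(st[i],ce[i].round(1))
```

```text
at [ 0.5378 -0.1548  0.2814] [-180.    -0.4   -3.5] F [ 0.2 -0.3 -0.9] -> inc [ 0.435 -0.008  0.679 -0.   ]
0 [[281.0, 144.5], [281.1, 137.1], [281.1, 130.7]]
0.05 [[281.1, 141.5], [281.1, 134.2], [281.2, 127.9]]
0.1 [[281.3, 138.6], [281.4, 131.2], [281.4, 125.0]]
0.2 [[282.3, 132.6], [282.3, 125.3], [282.4, 119.2]]
[275 126  15  24 312] [282.2 137.6]
```

drive_tool(
  increments=[
    [[-1,0.2,0.02,0,0],[-1,0.4,0.03,0,0],[-1,0.615,0.03,0.2,0],[-1,0.615,0.03,0.5,0],[-1,0.615,0.03,0.6,0]],
  ],
)

```text
time_s: 24.78
tcp_pos: [0.6107, -0.1626, 0.2011]
eef_rot: [-180.0, 0.3, -3.6]
contact_force: [-0.8, 0.5, 0.3]
gripper_width: 0.0004
gripper_force: 0.0
```

```bash
python3 -c "
from kn import *
print(K(0),r.get_state()['gripper_width']);to(.612,-.159,.178,-3.4)"
```

```text
[ 0.59204321 -0.15597596  0.16274941] 0.00040061590863280235
at [ 0.6107 -0.1626  0.2011] [-180.     0.3   -3.6] F [-0.8  0.5  0.3] -> inc [ 0.009 -0.03   0.192 -0.   ]
```

drive_tool(
  increments=[
    [[-1,0.02,-0.04,0.08,0],[-1,0.02,-0.04,0.15,0],[-1,0.02,-0.04,0.19,0],[-1,0.02,-0.04,0.19,0]],
  ],
)

```text
time_s: 25.28
tcp_pos: [0.6145, -0.158, 0.1821]
eef_rot: [-180.0, -0.0, -3.5]
contact_force: [0.3, -0.4, 0.9]
gripper_width: 0.0007
gripper_force: 0.0
```

drive_tool(
  increments=[
    [[-1,-0.02,0,0,0],[-1,-0.04,0,0,0],[-1,-0.06,0,0,0],[-1,-0.075,0,0,0],[-1,-0.075,0,0,0]],
  ],
)

```text
time_s: 25.9
tcp_pos: [0.6053, -0.1575, 0.1818]
eef_rot: [180.0, -0.0, -3.5]
contact_force: [-0.5, 0.0, 0.5]
gripper_width: 0.0002
gripper_force: 0.0
```

drive_tool(
  increments=[
    [[-1,0,0,0.02,0],[-1,0,0,0.04,0],[-1,0,0,0.04,0],[-1,-0.015,0,0.04,0],[-1,-0.015,0,0.04,0]],
  ],
)

```text
time_s: 26.52
tcp_pos: [0.6044, -0.1574, 0.1773]
eef_rot: [180.0, -0.1, -3.5]
contact_force: [3.3, -1.4, 0.6]
gripper_width: 0.0008
gripper_force: 1.5
```

drive_tool(
  increments=[
    [[-1,-0.01,0,0,0],[-1,-0.02,0,0,0],[-1,-0.02,0,0,0]],
  ],
)

```text
time_s: 26.9
tcp_pos: [0.6035, -0.1572, 0.1779]
eef_rot: [180.0, -0.3, -3.5]
contact_force: [8.1, -0.8, -1.4]
gripper_width: 0.0006
gripper_force: 3.2
```

drive_tool(
  increments=[
    [[-1,0.06,0,-0.02,0],[-1,0.09,0,-0.1,0],[-1,0.09,0,-0.4,0],[-1,0.09,0,-0.8,0],[-1,0.09,0,-0.95,0]],
  ],
)

```text
time_s: 27.52
tcp_pos: [0.6128, -0.1582, 0.2948]
eef_rot: [180.0, -0.2, -3.5]
contact_force: [0.4, 0.4, -0.5]
gripper_width: 0.0003
gripper_force: 0.0
```

drive_tool(
  increments=[
    [[-1,-0.4,0,-0.2,0],[-1,-0.8,0,-0.2,0],[-1,-0.8,0,-0.2,0],[-1,-0.8,0,-0.2,0]],
  ],
)

```text
time_s: 28.02
tcp_pos: [0.5161, -0.152, 0.3153]
eef_rot: [-180.0, -0.0, -3.5]
contact_force: [0.2, 0.0, 0.1]
gripper_width: 0.0007
gripper_force: 0.0
```

Run:
```python
from kn import *
to(.59,-.157,.2,-3.4); m=camera_model("wrist"); im=capture("wrist"); cv2.imwrite("pics/w11.png",im[:,:,::-1])
g=im.max(2).astype(int); print("q0",proj(m,bed(p,[[.160,.009,.016]])))
q=proj(m,[K(0)])[0]; x,y=np.int32(q); k=np.zeros(g.shape,np.uint8); k[max(y-40,0):min(y+40,235),x-40:x+40]=g[max(y-40,0):min(y+40,235),x-40:x+40]<60
nb,lab,st,ce=cv2.connectedComponentsWithStats(k)
for i in range(1,nb):
    if st[i,4]>30: print(st[i],ce[i].round(1))
gg=im[:,:,1].astype(int)
for s in (.033,.022,-.005,-.015,-.024):   # profile along bed x at y=s
    U=proj(m,bed(p,[[a/1000,s,.003] for a in range(138,182,2)])); print(s,[int(gg[int(round(v)),int(round(u))]) for u,v in U])
# lower end: top camera profile along centre, 20mm below blade..30 above
t=capture("top");mt=camera_model("top")
```

```text
at [ 0.5161 -0.152   0.3153] [-180.    -0.    -3.5] F [0.2 0.  0.1] -> inc [ 0.617  0.004  0.961 -0.   ]
q0 [[283.05169064 106.68747274]]
[278  97  14  21 244] [284.2 107.1]
0.033 [79, 120, 104, 105, 96, 99, 83, 78, 97, 97, 130, 172, 173, 173, 173, 172, 171, 176, 173, 175, 174, 173]
0.022 [132, 129, 138, 135, 133, 137, 152, 102, 121, 125, 135, 173, 174, 173, 173, 172, 175, 173, 175, 176, 174, 173]
-0.005 [121, 129, 132, 132, 134, 133, 128, 133, 130, 130, 132, 131, 134, 122, 140, 120, 174, 174, 173, 177, 173, 172]
-0.015 [124, 132, 135, 140, 137, 122, 116, 129, 130, 132, 130, 129, 131, 127, 141, 120, 172, 174, 174, 175, 174, 176]
-0.024 [143, 140, 139, 141, 140, 140, 115, 132, 130, 134, 131, 132, 126, 129, 147, 121, 174, 174, 173, 175, 173, 175]
```

```bash
python3 -c "
from plant import job
print(job.close_job())"
```

```text
the job is handed in; nothing more can be done
None
```

The job is handed in. The plate lies in the slicer bed, stopped against the blade, and the catch is swung fully across behind its upper end, as measured by contact force and camera. The plate overhung the board by about 54 mm before I gripped it, the run took about 28 s, and the robot did not touch the other things, though I did not re-check their positions by camera.

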